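# Dock the temperature logger and hold the touch wand on the reader

## Task

Log the fridge check: pick up the steel logger stick and push it down past the sprung jaw of the reading station until it sits fully home in both forks with the jaw closed over it, and let go of it. Then take the touch wand out of its stand and hold its round tip lightly on the marked centre of the station's round steel button, wand square to the sloping face, so that the button is pressed about half way and never down to its stop. Finish still holding the wand there (do not let go), with the other things on the counter left where they are.

Things in the scene. Friction and masses are not known exactly. Their poses are not given: they have to be found in the camera images.
- station: Fixed reading station, grey base 80 x 210 x 12 mm (x, y, z); origin: centre of its underside, z up, -x its front. Two steel forks, 14 mm wide along y, at y = -66 and +10 mm, hold the stick along y. Between them (62 mm clear) nothing is above 19 mm. Back prongs (+x) reach 73 mm, front prongs 42 mm, slot 18.4 mm. Block at y = +80 mm (44 mm wide, 65 mm high) bears the button.
- clip_seat (a point): Midway between the two forks, where the middle of the seated stick's axis belongs: 43 mm above the counter, at x = 0, y = -28 mm of the station. Axes as the station's.
- jaw (a joint): Sprung steel jaw at the forks' front (-x): two noses on a shaft along y. Rad: 0 closed (spring), grows to 0.6 as it swings out to -x. The noses reach over the slot to 4 mm from its middle plane; underside 52 mm above the counter, steep ramp on top up to 73 mm. The stick, pushed straight down with 5 to 12 N, moves it about 0.1 rad aside; it snaps back over the seated stick, 1 mm play.
- contact_top (a point): Centre of the top of the round steel button (diameter 26 mm, centre marked by a 9 mm dark dot), 15 mm in front of the station's long axis at y = +80 mm, 75 mm above the counter unpressed; moves with the button. z = button axis, out of the sloping face, leaning 20 degrees from vertical towards the station's -x; y = station's y.
- contact (a joint): Button travel in m: 0 = out, 0.015 = at its stop. Spring 400 N/m without preload (half way, 7.5 mm, is 3 N).
- stick: Logger stick, loose, 80 g: steel tube 16 mm in diameter, 140 mm long along its y, with black square end caps 20 x 20 mm, 10 mm long. It lies flat on the counter on its caps; origin under its middle (10 mm below the axis), z up.
- stick_mid (a point): Middle of the stick's axis, 10 mm above the counter as it lies. Axes as the stick's.
- stand: Black block 60 x 60 x 70 mm, fixed to the counter, in which the wand stands; a hole 16 mm wide and 66 mm deep in the middle of its top. Origin at the centre of its underside.
- wand: Touch wand, loose, 70 g, upright in the stand: round steel stem 12 mm in diameter, 62 mm long with a ball-round tip, under a black handle 22 mm (x) x 30 mm (y), 62 to 140 mm above the tip. Its shoulder rests on the stand, tip 8 mm above the counter; rise 62 mm to clear the stand. Origin at the tip, z along the wand towards the handle end.
- wand_tip (a point): The lowest point of the wand's round tip (same as its origin). Axes as the wand's.
- ramekin_a: Bystander: small white bowl 80 mm wide, 36 mm high, origin under its centre.
- pen: Bystander: plain ball pen 145 mm long, 12 mm wide, lying flat along its y.
- teaspoon: Bystander: teaspoon 130 mm long, lying flat.
- kitchen_timer: Bystander: wind-up kitchen timer 70 mm wide, 51 mm high, origin under its centre.

How it is judged (in metres and radians):
On the way, in this order (a step that is already met when the one before it is completed fails the run):
1. the stick sits home in both forks, level, with the jaw closed over it, and is let go (z of stick_mid in the frame of station between 0.039 and 0.0465 m and horizontal distance between stick_mid and clip_seat below 0.018 m and angle between the y axis of stick and the y axis of station, either way round below 0.06 rad and value of joint jaw below 0.06 rad and contact force between the fingers and stick below 0.2 N), for 0.2 s.
2. the wand is taken out of its stand (z of wand_tip in the frame of stand above 0.072 m), for 0.1 s.
At the end, for the whole second after the job is handed in: Stick within 18 mm in plan and 4 mm in height of its seat, parallel within 0.06 rad, jaw under 0.06 rad, fingers off it; wand in the fingers, tip within 8 mm of the button centre (6 mm in height), square within 0.14 rad, button pressed 3 to 12 mm; all through the last second (all of step 1 and x of wand_tip in the frame of contact_top between -0.008 and 0.008 m and y of wand_tip in the frame of contact_top between -0.008 and 0.008 m and z of wand_tip in the frame of contact_top between -0.006 and 0.006 m and angle between the z axis of wand and the z axis of contact_top, either way round below 0.14 rad and value of joint contact between 0.003 and 0.012 m and contact force between the fingers and wand above 2 N); the arm keeps its last pose, push and grip.
It fails at once if the button is pressed down to its stop (value of joint contact above 0.0145 m).
It fails at once if a bystander is moved more than 30 mm (distance of any of ramekin_a, pen, teaspoon, kitchen_timer from where it was at the start of the episode above 0.03 m).
It also fails if it takes over 58 s, if anything falls off the work surface, if the arm or the gripper's body presses on something with over 40 N, if the wrist force passes 120 N, or if a joint passes its speed limit or range.

## Robot

A 6-joint arm with a two-finger parallel gripper is mounted at the origin on a cart in front of the work surface, level with it; the furniture and walls round the work are solid. World frame = base frame: x ahead of the robot, y to its left, z up, the work surface at z = 0. Lengths are in mm, angles in rad, forces in N, time in s.
With the tool pointing down it reaches from about 300 to 775 mm from the base axis. Payload 14.6 kg.
Tool frame: the origin (TCP) lies on the centre line of the jaws, within the pads' length; the fingertips stand 8 mm ahead of it and the grasp point (between the pads) lies 11 mm behind it; z points along the fingers, y is the line along which they close (so a half turn about z gives the same grasp; the last joint's range is limited). The gripper opens to 94 mm and grips with 3 to 60 N. Pads are 16 mm wide; open, the fingers measure 119 mm over their backs; the gripper's body (75 mm by 177 mm) begins 78 mm behind the grasp point.
Start: joints at [1.075, 0.3, 1.521, -0, 1.321, -0.067], TCP at [228.675, 500.197, 213.446] pointing down, gripper open.
Joint ranges: [-3.03, 3.03], [-0.79, 2.21], [0.23, 2.52], [-1.04, 4.18], [0, 3.07], [-2.55, 2.55]. Speed limits (rad/s): [2.22, 2.22, 2.57, 3.14, 3.14, 3.14].

## Interface

Orientations are given as [roll, pitch, yaw] about the fixed x, y, z axes, in that order (R = Rz(yaw) Ry(pitch) Rx(roll)).
In Python, from cell import manip gives the robot as it stands.
- The arm moves only by the tool jog_arm, never from a script. Its argument "rows" is one flat list of numbers, 7 for each row, row after row: the shift along the world's x, y, z in cm, then the turn, a rotation vector about the world's x, y, z in rad, then the closure, from 0 (fully open) to 1 (shut). In form: [dx, dy, dz, rx, ry, rz, fingers, dx, dy, dz, rx, ry, rz, fingers, ...]. A call has 1 to 20 rows; each row shifts and turns the commanded pose from where the row before left it; what a row does not reach is not made up. A row lasts 1/12 s, in which the tool goes at most 41.7 mm and 7.16 degrees, less where a joint would pass 70% of its speed; a pose out of reach is approached as far as the arm can. A call with a gripper value outside its range is refused whole. The fingers move at their own pace and stop on an object; "newtons" is the grip in N (left out, the last holds). Time passes only in rows, so rows that do not move let the fingers close. It gives the time, the measured TCP pose, the force, the opening and the grip force at its end, in the units of the state.
- manip.read_state(): the state, without advancing time (a new reading comes with each control period).
- manip.camera(name): name is "scene" or "side" or "wrist"; returns (picture, depth): 400x640x3 uint8, blue, green, red; 400x640 float32, mm along the optical axis (not along the pixel's ray), 0 where there is no reading.
- manip.camera_model(name): a dict with "K" (3x3 intrinsics, pixels), "k1" (the pictures are not rectified: a ray, as slopes to the right and down, at radius r is drawn at 1 + k1 r^2 times it, then the intrinsics apply), "R" (3x3) and "t" (3): a world point X has camera coordinates R X + t. Camera axes: x right, y down, z forward; pixel columns grow to the right and rows downward; lengths in mm; the calibration is good to about 2 mm. A picture is of the moment at which its call begins: read the wrist's pose just before it. camera_model takes no time and is no camera call; for the wrist camera it gives the pose at the moment of the call.
- manip.sign_off(): hands the job in; it is judged then, once.
The state is a dict: "clock": time; "joints": joint angles; "qd": joint speeds; "effort": joint torques, N m; "eef_pos": TCP position; "eef_rot": TCP orientation; "wrist_force": force on the tool from outside, world axes, zero at the start; "moment": the same for the moment, N m; "finger_gap": finger opening in mm; "finger_force": force on a finger pad.
Only numpy, scipy, OpenCV 4.12 (cv2) and the standard library are available. Lean on these libraries where they do the work, as an engineer would, in place of code of your own. Each camera call takes 0.05 s, during which the arm holds its last target. There are 200 camera calls.

## Working session

There is one attempt and no reset: what is moved stays moved. The work goes in short steps, Python scripts to look and compute and a tool call to move; the robot and the scene stay as the last step left them, time stands still between calls to the robot, and variables do not carry over. Pictures are saved under pics/ and viewed, at most 10 in all, crops included, and the job is handed in when it is done.

Besides the shell and the picture viewer there is one more tool, called after "Call:" by a JSON object that holds its "method" and its "body". jog_arm: Moves the arm, as the interface text tells. Its arguments: {"type":"object","properties":{"rows":{"type":"array"},"newtons":{"type":"number"}},"required":["rows"]}

```bash
mkdir -p pics
cat > h.py <<'E'
import numpy as np, cv2, pickle
from cell import manip
def snap(n):
    m=manip.camera_model(n); im,d=manip.camera(n); return im.copy(),d.copy(),m
def pts(d,m):
    """world point per pixel"""
    K=np.array(m['K'],float);k=m['k1'];h,w=d.shape
    u,v=np.meshgrid(np.arange(w),np.arange(h))
    s=ray(np.stack([u,v],-1).reshape(-1,2),m).reshape(h,w,2)
    X=np.dstack([s,np.ones((h,w))])*d[...,None]
    return (X-np.array(m['t']))@np.array(m['R'])
def ray(uv,m):
    K=np.array(m['K'],float)
    D=np.array([m['k1'],0,0,0,0],float)
    return cv2.undistortPoints(np.asarray(uv,np.float64).reshape(-1,1,2),K,D).reshape(-1,2)
def onplane(uv,m,z):
    s=ray(uv,m);R=np.array(m['R']);t=np.array(m['t']).ravel()
    d=np.c_[s,np.ones(len(s))]@R; c=-R.T@t
    return c+d*((z-c[2])/d[:,2])[:,None]
def proj(P,m):
    X=np.atleast_2d(P)@np.array(m['R']).T+np.array(m['t']).ravel()
    s=X[:,:2]/X[:,2:];r2=(s**2).sum(1,keepdims=True);s=s*(1+m['k1']*r2)
    K=np.array(m['K']);return s*[K[0,0],K[1,1]]+[K[0,2],K[1,2]]
E
python3 - <<'E'
from h import *
for n in('scene','side'):
    im,d,m=snap(n);cv2.imwrite(f'pics/{n}0.png',im);pickle.dump((im,d,m),open(n+'.pkl','wb'))
    print(n,m, (d>0).mean())
print(manip.read_state())
E
```

```text
scene {'K': array([[500.12098266,   0.        , 308.76525082],
       [  0.        , 500.12098266, 202.88001435],
       [  0.        ,   0.        ,   1.        ]]), 'k1': -0.09202262116843918, 'R': array([[-0.91429086, -0.40439013, -0.02325623],
       [-0.21614951,  0.53564093, -0.81631378],
       [ 0.34256623, -0.7413214 , -0.57714033]]), 't': array([ 549.87533816,  144.52616062, 1323.06827686])} 0.9846796875
side {'K': array([[375.72058294,   0.        , 324.01238209],
       [  0.        , 375.72058294, 199.0890857 ],
       [  0.        ,   0.        ,   1.        ]]), 'k1': -0.02286373966762353, 'R': array([[-0.99893638,  0.04030924, -0.02238903],
       [ 0.04341594,  0.65872451, -0.75113053],
       [-0.01552929, -0.75130366, -0.65977394]]), 't': array([ 568.03102347,  -48.68144834, 1112.07031883])} 0.99590625
{'clock': 0.1, 'joints': array([ 1.07543045e+00,  3.00398186e-01,  1.52147548e+00, -1.22159005e-05,
        1.32069289e+00, -6.66039623e-02]), 'qd': array([-8.15669492e-04, -7.69413633e-04, -2.03933098e-03, -1.96197554e-03,
       -2.45324553e-03, -8.79450812e-05]), 'effort': array([ 1.28199747e-03, -5.32643652e+01, -3.53290057e+01,  7.10417144e-02,
        2.34257657e-02, -1.73428418e-05]), 'eef_pos': array([228.56815595, 500.02773964, 212.97099237]), 'eef_rot': array([-3.14062013e+00, -5.30109975e-05,  2.71283374e+00]), 'wrist_force': array([ 0.07927943, -0.03014025, -0.03562936]), 'moment': array([-0.00232034,  0.01942791, -0.00269754]), 'finger_force': 0.0, 'finger_gap': 94.06188405572318}
```

View pics/scene0.png

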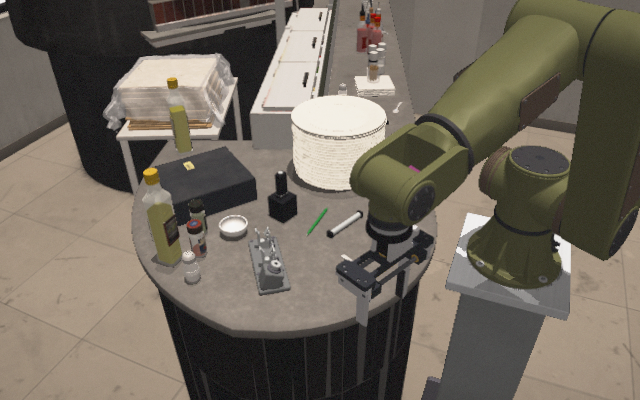

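View pics/side0.png

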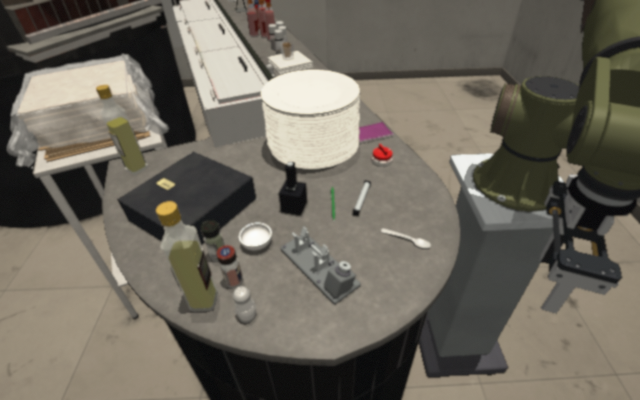

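The scene view shows the stick at about (345,223), the stand with the wand at (282,200), and the station at (268,268) with its button at (272,268). In the side view they are at (362,197), (293,195) and (320,265).

Run:
```python
from h import *
box={'scene':dict(stick=(322,205,372,242),stand=(262,165,302,225),stn=(240,222,298,300)),
'side':dict(stick=(350,175,374,220),stand=(272,160,312,220),stn=(275,222,365,305))}
for n in box:
    im,d,m=pickle.load(open(n+'.pkl','rb'));P=pts(d,m)
    for k,(a,b,c,e) in box[n].items():
        p=P[b:e,a:c].reshape(-1,3);
        tab=p[abs(p[:,2])<4]
        q=p[(p[:,2]>5)&(p[:,2]<200)]
        print(n,k,'table z',np.median(tab[:,2]).round(2),len(q),'min',q.min(0).round(),'max',q.max(0).round())
        r=cv2.minAreaRect(q[:,:2].astype(np.float32));print('  rect',np.round(r[0],1),np.round(r[1],1),round(r[2],1))
        if k=='stn':
            for lo,hi in((8,16),(38,46),(60,80)):
                s=q[(q[:,2]>lo)&(q[:,2]<hi)];print('   ',lo,hi,len(s),s.mean(0).round(1),cv2.minAreaRect(s[:,:2].astype(np.float32)))
        if k=='stand':
            for lo,hi in((66,74),(140,155)):
                s=q[(q[:,2]>lo)&(q[:,2]<hi)];print('   ',lo,hi,len(s),s.mean(0).round(1),cv2.minAreaRect(s[:,:2].astype(np.float32)))
    big=[]
    for k,(a,b,c,e) in box[n].items():
        big.append(cv2.resize(im[b-5:e+5,a-5:c+5],(390,590) if 0 else None,fx=5,fy=5,interpolation=cv2.INTER_CUBIC))
    H=max(x.shape[0] for x in big);can=np.zeros((500,800,3),np.uint8);x0=0
    for x in big[::-1]:
        x=x[:500,:800-x0];can[:x.shape[0],x0:x0+x.shape[1]]=x;x0+=x.shape[1]
    cv2.imwrite(f'pics/crop_{n}.png',can)
```

```text
scene stick table z 1.7 370 min [395. -71.   5.] max [558. 125.  27.]
  rect [469.9  32.4] [137.1 171.5] 22.5
scene stand table z 1.96 1194 min [ 594. -202.    5.] max [835. 128. 155.]
  rect [711.4 -41. ] [130.1 340.2] 28.2
    66 74 185 [653.2  71.1  71. ] ((653.9679565429688, -7.3000640869140625), (219.09445190429688, 72.67230224609375), 86.292236328125)
    140 155 70 [655.9  68.6 148. ] ((656.443359375, 65.72924041748047), (32.08009338378906, 22.73809242248535), 75.10578155517578)
scene stn table z 1.49 1974 min [502.  92.   5.] max [746. 403.  82.]
  rect [609.1 248.6] [161.9 309.9] 28.5
    8 16 711 [598.8 284.6  13. ] ((621.1578979492188, 251.091064453125), (89.14624786376953, 294.08148193359375), 39.86125183105469)
    38 46 121 [573.8 320.   41.5] ((616.0337524414062, 268.59381103515625), (61.700626373291016, 251.78575134277344), 41.82249450683594)
    60 80 290 [566.3 321.6  68.4] ((587.1572265625, 292.5782470703125), (44.638248443603516, 175.4337158203125), 37.774776458740234)
side stick table z -0.98 208 min [432. -16.   6.] max [495. 116.  22.]
  rect [464.2  48.1] [140
[... 204 characters left out ...]
0323028564453, 60.66994094848633), 73.28376770019531)
    140 155 76 [653.8  69.5 146.3] ((654.4472045898438, 66.122802734375), (28.385005950927734, 21.640125274658203), 75.05168151855469)
side stn table z -0.32 2556 min [503. 181.   5.] max [684. 385.  79.]
  rect [593.4 280.1] [ 81.2 208.4] 36.7
    8 16 1250 [603.8 283.7  11.3] ((593.6929321289062, 280.3656005859375), (80.05661010742188, 208.5435791015625), 36.59800720214844)
    38 46 127 [572.2 322.   41.8] ((585.564697265625, 293.4969177246094), (55.93930435180664, 171.86346435546875), 36.46367263793945)
    60 80 347 [563.7 323.   67.1] ((584.111083984375, 291.28424072265625), (43.93429946899414, 172.4813690185547), 36.37053680419922)
```

View pics/crop_scene.png

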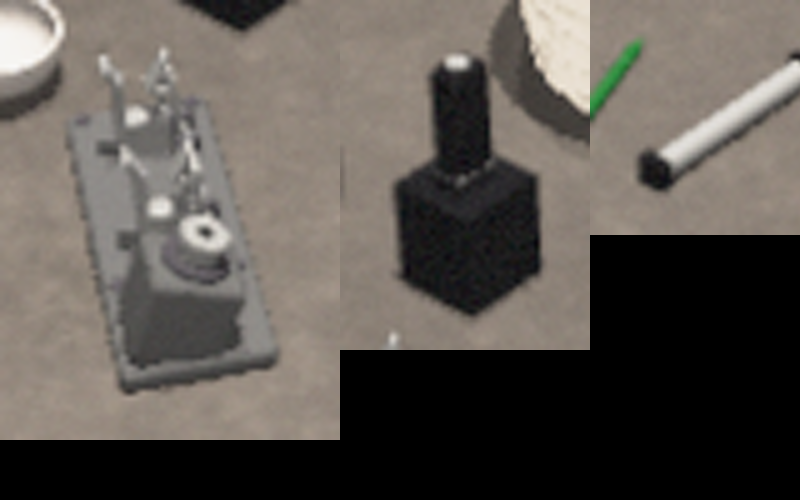

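The close crop shows the station's forks at the far end, with the button and its dot at crop pixel (206,232) on the robot side, and the wand upright in its stand. I'll check the sizes and the obstacles around the stick before moving.

Run:
```python
from h import *
im,d,m=pickle.load(open('side.pkl','rb'));P=pts(d,m)
q=P[85:165,255:365].reshape(-1,3);q=q[(q[:,2]>60)&(q[:,2]<400)&(q[:,1]<20)&(q[:,1]>-400)]
print('plates',q.min(0),q.max(0),[np.percentile(q[:,1],98),np.percentile(q[:,2],98)])
# button dot: predicted point from station pose, vs. dark dot centroid in scene
o=np.array([593.5,280.3]);a=np.deg2rad(36.6);xs=np.array([np.cos(a),np.sin(a)]);ys=np.array([-xs[1],xs[0]])
B=np.r_[o-15*xs+80*ys,75];print('B',B)
for n in('scene','side'):
    im,d,m=pickle.load(open(n+'.pkl','rb'));u=proj(B,m)[0];print(n,u)
    x,y=np.round(u).astype(int);g=cv2.cvtColor(im,cv2.COLOR_BGR2GRAY)[y-8:y+9,x-8:x+9];print(g[3:-2,2:-2])
print('scene dot->', onplane([[235+206/5,217+232/5]],pickle.load(open('scene.pkl','rb'))[2],75))
```

```text
plates [ 446.09409342 -374.03985846   60.5757402 ] [792.18287553 -84.41885142 209.98503472] [np.float64(-92.14415405940268), np.float64(207.12931302738573)]
B [533.75974787 335.58202489  75.        ]
scene [277.67635646 263.62194705]
[[103 117 105 103 142 102  66 126 139 138 127 133 137]
 [157 183 192 196 203 158 103 126 140 140 135 139 141]
 [204 212 215 215 215 202 183 144 136 142 132 125 137]
 [212 214 172 134 137 194 212 182 151 140 137 122 132]
 [211 215 163  83  65 140 201 213 184 148 139 125 131]
 [200 215 203 172 130 175 210 214 201 159 139 133 135]
 [149 195 212 210 199 212 214 216 173 145 141 133 118]
 [114 139 161 176 199 206 195 175 139 125 136 139 128]
 [103 108 116 120 134 137 132 110 112 121 133 140 131]
 [108 101 102 101  97  96  80  63 101 120 126 132 130]
 [ 95  98  99 100  97  89  66  49  69 117 115 112 127]
 [102 102  82  79  81  69  55  47  71 124 113  91 125]]
side [345.86271935 264.24365791]
[[128 129 130 129 128 127 127 126 126 127 128 128 128]
 [132 138 142 144 141 137 133 129 127 127 129 129 130]
 [148 161 169 171 167 160 152 142 135 131 129 129 130]
 [169 186 192 188 182 176 171 164 152 138 131 129 129]
 [186 196 191 176 164 163 173 180 172 154 137 130 129]
 [191 197 183 153 126 127 153 179 185 172 150 134 130]
 [183 192 181 155 126 121 145 177 194 186 163 141 133]
 [163 179 182 175 163 159 170 187 199 194 171 147 135]
 [135 155 172 183 186 187 191 196 197 187 165 144 134]
 [111 130 150 164 175 182 186 184 178 165 148 138 133]
 [ 96 107 121 131 142 152 155 150 140 130 125 127 132]
 [ 90  95  99 105 111 116 116 109 100  99 109 121 129]]
scene dot-> [[537.44963757 336.2452285   75.        ]]
```

Call:
{"method": "jog_arm", "body": {"rows": [1.9, -3.6, 0, 0, 0, -0.12, 0, 1.9, -3.6, 0, 0, 0, -0.12, 0, 1.9, -3.6, 0, 0, 0, -0.12, 0, 1.9, -3.6, 0, 0, 0, -0.12, 0, 1.9, -3.6, 0, 0, 0, -0.12, 0, 1.9, -3.6, 0, 0, 0, -0.12, 0, 1.9, -3.6, 0, 0, 0, -0.12, 0, 1.9, -3.6, 0, 0, 0, -0.12, 0, 1.9, -3.6, 0, 0, 0, -0.12, 0, 1.9, -3.6, 0, 0, 0, -0.12, 0, 1.9, -3.6, 0, 0, 0, -0.12, 0, 1.9, -3.6, 0, 0, 0, -0.12, 0, 0.7, -2, 0, 0, 0, -0.045, 0, 0, 0, 0, 0, 0, 0, 0, 0, 0, 0, 0, 0, 0, 0]}}

```text
clock: 1.35
eef_pos: [463.6, 47.5, 213.0]
eef_rot: [-3.141, 0.0, 1.226]
wrist_force: [0.2, 0.2, 0.3]
finger_gap: 94.1
finger_force: 0.0
```

Run:
```python
from h import *
im,d,m=snap('wrist');cv2.imwrite('pics/w1.png',im);pickle.dump((im,d,m),open('w1.pkl','wb'))
print(m['K'],m['k1'],m['R'],-np.array(m['R']).T@m['t'])
P=pts(d,m);print((d>0).mean(),np.median(P[...,2][abs(P[...,2])<8]))
sel=(P[...,2]>4)&(P[...,2]<26)&(abs(P[...,0]-464)<60)&(abs(P[...,1]-48)<90)
q=P[sel].astype(np.float32);print(len(q),cv2.minAreaRect(q[:,:2]),q[:,2].max())
```

```text
[[348.91163298   0.         320.46682843]
 [  0.         348.91163298 197.52329177]
 [  0.           0.           1.        ]] -0.07451048886645148 [[ 9.41260293e-01 -3.37680648e-01  9.17110869e-04]
 [-3.25368215e-01 -9.06206857e-01  2.70045657e-01]
 [-9.03581004e-02 -2.54481653e-01 -9.62847081e-01]] [490.00946719 121.84168718 383.92154648]
0.99608203125 -0.27319089191478874Traceback (most recent call last):
  File "<stdin>", line 6, in <module>
cv2.error: OpenCV(4.12.0) /io/opencv/modules/imgproc/src/convhull.cpp:143: error: (-215:Assertion failed) total >= 0 && (depth == CV_32F || depth == CV_32S) in function 'convexHull'
```

View pics/w1.png

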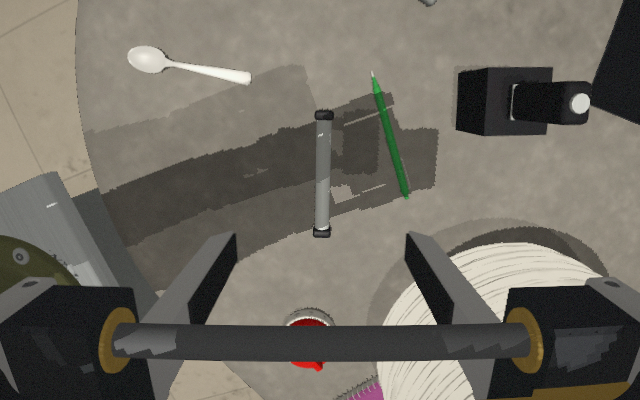

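The wrist view shows the stick upright from (323,112) to (322,236), with the pen to its right at (390,135), the stand at (505,100), the timer at (308,340) and the plates lower right.

Run:
```python
from h import *
im,d,m=pickle.load(open('w1.pkl','rb'));P=pts(d,m)
def rect(u0,v0,u1,v1,lo,hi):
    p=P[v0:v1,u0:u1].reshape(-1,3);q=p[(p[:,2]>lo)&(p[:,2]<hi)];
    r=cv2.minAreaRect(np.ascontiguousarray(q[:,:2],np.float32));print(len(q),np.round(r[0],1),np.round(r[1],1),round(r[2],1),'z',np.percentile(q[:,2],[5,50,95]).round(1))
rect(300,100,345,245,4,30)      # stick
rect(300,100,345,245,12,30)
rect(280,300,340,322,5,60)   # timer
rect(450,60,560,140,63,74);rect(560,85,600,125,140,160)
p=P[220:300,440:620].reshape(-1,3);q=p[(p[:,2]>100)&(p[:,2]<230)];print('plates ymax',q[:,1].max(),q.min(0))
# cap dark blobs on plane z=20 top / silhouettes
g=cv2.cvtColor(im,cv2.COLOR_BGR2GRAY)
for (a,b,c,e) in((308,104,340,124),(308,224,340,242)):
    k=(g[b:e,a:c]<45);v,u=np.nonzero(k);print(onplane([[u.mean()+a,v.mean()+b]],m,14),u.mean()+a,v.mean()+b,k.sum())
```

```text
1940 [465.7  46.5] [139.   19.6] 69.4 z [12.2 16.7 19.6]
1854 [465.7  46.5] [139.   19.4] 69.3 z [13.2 16.8 19.6]
405 [ 387.9 -117. ] [16.7 58.1] 70.8 z [ 5.7 14.2 22.7]
3055 [656.4  63.1] [60.  61.6] 72.1 z [67.5 69.9 71.2]
1177 [655.6  62.3] [27.  22.1] 73.2 z [144.7 148.  151.5]
plates ymax 37.627101091114596 [ 521.58152692 -113.88898559  104.96480114]
[[490.24183155 105.7997085   14.        ]] 325.57522123893807 115.12389380530973 113
[[442.19622469 -14.63392305  14.        ]] 321.12068965517244 232.22413793103448 58
```

Call:
{"method": "jog_arm", "body": {"rows": [0.21, -0.1, -3.8, 0, 0, -0.015, 0, 0, 0, -3.8, 0, 0, 0, 0, 0, 0, -3.8, 0, 0, 0, 0, 0, 0, -3.8, 0, 0, 0, 0, 0, 0, -3.0, 0, 0, 0, 0, 0, 0, -1.5, 0, 0, 0, 0, 0, 0, -0.5, 0, 0, 0, 0, 0, 0, 0, 0, 0, 0, 0, 0, 0, 0, 0, 0, 0, 1, 0, 0, 0, 0, 0, 0, 1, 0, 0, 0, 0, 0, 0, 1, 0, 0, 0, 0, 0, 0, 1, 0, 0, 0, 0, 0, 0, 1, 0, 0, 0, 0, 0, 0, 1, 0, 0, 0, 0, 0, 0, 1, 0, 0, 0, 0, 0, 0, 1], "newtons": 40}}

```text
clock: 2.73
eef_pos: [465.8, 47.2, 11.5]
eef_rot: [3.142, -0.0, 1.213]
wrist_force: [0.0, 0.4, 1.1]
finger_gap: 44.4
finger_force: 0.0
```

Call:
{"method": "jog_arm", "body": {"rows": [0, 0, 0, 0, 0, 0, 1, 0, 0, 0, 0, 0, 0, 1, 0, 0, 0, 0, 0, 0, 1, 0, 0, 0, 0, 0, 0, 1, 0, 0, 0, 0, 0, 0, 1, 0, 0, 0, 0, 0, 0, 1, 0, 0, 0, 0, 0, 0, 1]}}

```text
clock: 3.32
eef_pos: [465.8, 47.2, 11.4]
eef_rot: [-3.142, 0.0, 1.213]
wrist_force: [0.2, -0.1, 0.8]
finger_gap: 14.9
finger_force: 40.0
```

Call:
{"method": "jog_arm", "body": {"rows": [0, 0, 2, 0, 0, 0, 1, 0, 0, 4, 0, 0, 0, 1, 0, 0, 4, 0, 0, 0, 1, 0, 0, 4, 0, 0, 0, 1, 0, 0, 4, 0, 0, 0, 1, 1.9, 1.5, 0, 0, 0, 0.1, 1, 1.9, 1.5, 0, 0, 0, 0.1, 1, 1.9, 1.5, 0, 0, 0, 0.1, 1, 1.9, 1.5, 0, 0, 0, 0.1, 1, 1.9, 1.5, 0, 0, 0, 0.1, 1, 1.9, 1.5, 0, 0, 0, 0.1, 1, 1.9, 1.5, 0, 0, 0, 0.1, 1, 1.9, 1.5, 0, 0, 0, 0.1, 1, 1.9, 1.5, 0, 0, 0, 0.1, 1, 1.7, 1.8, 0, 0, 0, 0.096, 1, 0, 0, 0, 0, 0, 0, 1, 0, 0, 0, 0, 0, 0, 1]}}

```text
clock: 4.73
eef_pos: [653.7, 200.7, 190.2]
eef_rot: [-3.14, -0.001, 2.209]
wrist_force: [-0.9, -0.4, -0.9]
finger_gap: 14.8
finger_force: 40.0
```

Run:
```python
from h import *
print(manip.read_state()['eef_pos'],manip.read_state()['eef_rot'])
im,d,m=snap('wrist');cv2.imwrite('pics/w2.png',im);pickle.dump((im,d,m),open('w2.pkl','wb'))
P=pts(d,m);print('table',np.median(P[...,2][abs(P[...,2])<8]))
```

```text
[653.70806336 200.72376888 190.19385222] [-3.14006458e+00 -5.96584960e-04  2.20900474e+00]
table -0.2703010271027492
```

View pics/w2.png

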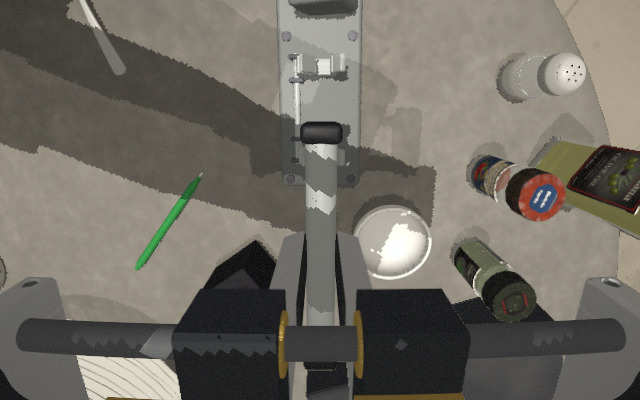

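The wrist view shows the stick held and nearly parallel to the station, with its cap at (322,132). The +10 fork is at (322,66), the jaw shaft on the left at (297,110), and the ramekin clear at (392,242). Next I measure the base edges, the fork and the held stick from this same view.

Run:
```python
from h import *
im,d,m=pickle.load(open('w2.pkl','rb'));P=pts(d,m)
def sel(u0,v0,u1,v1,lo,hi):
    p=P[v0:v1,u0:u1].reshape(-1,3);return p[(p[:,2]>lo)&(p[:,2]<hi)]
def lin(q):
    vx,vy,x,y=cv2.fitLine(np.ascontiguousarray(q[:,:2],np.float32),cv2.DIST_HUBER,0,.01,.01).ravel();return np.rad2deg(np.arctan2(vy,vx))%180,x,y
q=sel(260,0,380,190,8,16);
r=cv2.minAreaRect(np.ascontiguousarray(q[:,:2],np.float32));print('base',len(q),r)
# edges of base per row: leftmost/rightmost pixel with z in 8..16
L=[];Rr=[]
for v in range(12,180,4):
    z=P[v,260:385,2];k=np.nonzero((z>8)&(z<16))[0]
    if len(k)>6:L.append(P[v,260+k[0]]);Rr.append(P[v,260+k[-1]])
L=np.array(L);Rr=np.array(Rr);print('L',lin(L),'R',lin(Rr))
a=np.deg2rad((lin(L)[0]+lin(Rr)[0])/2);a-=np.pi/2;xs=np.array([np.cos(a),np.sin(a)]);ys=np.array([-xs[1],xs[0]])
l,rr=np.median(L[:,:2]@xs),np.median(Rr[:,:2]@xs);print('yaw',np.rad2deg(a),'L',l,'R',rr,'w',rr-l,'mid',(l+rr)/2)
# held stick tube: edges
s=[]
for v in range(146,215,4):
    z=P[v,280:365,2];k=np.nonzero((z>170)&(z<215))[0]
    if len(k)>10:
        p=P[v,280+k];s.append(np.r_[(p[0,:2]@xs+p[-1,:2]@xs)/2,p[:,:2].mean(0)@ys,p[:,2].max(),p[-1,:2]@xs-p[0,:2]@xs])
s=np.array(s);f=np.polyfit(s[:,1],s[:,0],1);print('stick x(ys) fit',f,'zmax',np.median(s[:,2]),'w',np.median(s[:,3]))
T=np.array([653.7,200.7]);print('TCP xs,ys',T@xs,T@ys,'stick at TCP ys',np.polyval(f,T@ys))
# prongs
q=sel(285,45,360,85,25,85)
for z0 in range(25,80,6):
    w=q[(q[:,2]>=z0)&(q[:,2]<z0+6)]
    if len(w):
        X=w[:,:2]@xs-(l+rr)/2;Y=w[:,:2]@ys;print(z0,len(w),np.round([X.min(),X.max(),np.median(X),Y.min(),Y.max()],1))
g=cv2.resize(im[35:100,270:370],None,fx=8,fy=8,interpolation=cv2.INTER_CUBIC);cv2.imwrite('pics/w2c.png',g)
```

```text
base 10086 ((604.3665161132812, 265.9357604980469), (80.37275695800781, 176.72300720214844), 36.932071685791016)
L (np.float32(126.921936), np.float32(571.8387), np.float32(243.98697)) R (np.float32(127.30819), np.float32(635.2085), np.float32(290.2339))
yaw 37.115063 L 603.1581761263726 R 681.6957095521203 w 78.53753342574771 mid 642.4269428392465
stick x(ys) fit [6.01423137e-03 6.44344719e+02] zmax 197.1236477868511 w 15.284854051931347
TCP xs,ys 642.3828573524953 -234.41084430813794 stick at TCP ys 642.9349175299386
25 30 [ -21.3   12.5   -6.2 -133.2 -130.5]
31 250 [ -20.8   13.9    2.4 -133.  -119.9]
37 30 [ -20.4   13.    -1.9 -133.1 -121.8]
43 10 [ -20.    14.5    9.3 -133.  -122.8]
49 23 [ -19.5   15.   -11.1 -133.1 -119.6]
55 131 [ -19.1   13.9   -5.9 -133.  -119.4]
61 176 [ -18.1   14.3   -6.6 -133.  -119.3]
67 257 [ -15.9   20.5   13.5 -133.  -119.2]
73 46 [ -15.7   19.5   17.1 -132.  -119.9]
```

View pics/w2c.png

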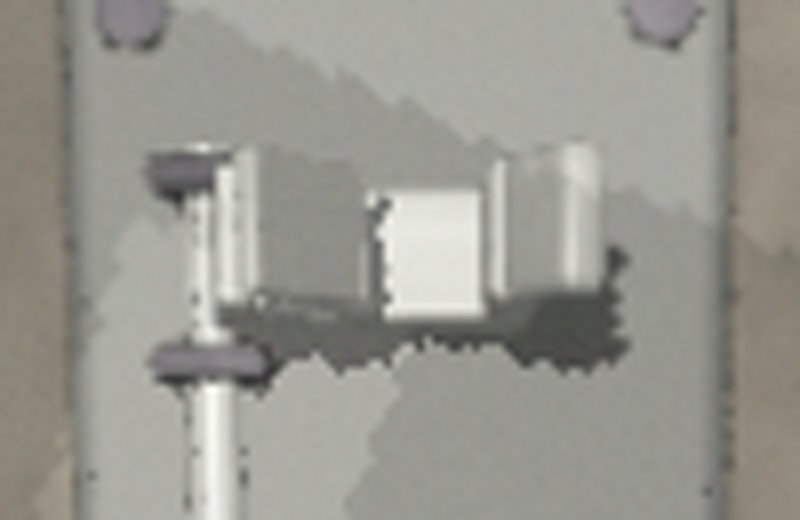

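The crop shows, left to right, the nose ramp (edge at x≈370), the white slot floor (380–485) and the back prong's inner side (~490). I'll cast rays through these edges.

Run:
```python
from h import *
im,d,m=pickle.load(open('w2.pkl','rb'));P=pts(d,m)
a=np.deg2rad(36.9);xs=np.array([np.cos(a),np.sin(a)]);ys=np.array([-xs[1],xs[0]])
T=np.array([653.7,200.7])
g=cv2.cvtColor(im,cv2.COLOR_BGR2GRAY)
print(g[66,296:350]);print(P[66,296:350,2].round(0).astype(int))
print((P[66,296:350,:2]@xs-T@xs).round(1))
c=lambda x,y:[270+(x+.5)/8-.5,35+(y+.5)/8-.5]
for nm,px,z,off in(('nose',c(368,240),54,-4),('floorL',c(380,240),35,None),('floorR',c(485,240),35,9.2),('outer',c(602,240),73,None),('baseL',c(72,240),12,-40),('baseR',c(728,240),12,40)):
    X=onplane([px],m,z)[0];x=X[:2]@xs-T@xs;print(nm,X.round(1),'rel TCP',round(x,2),'mid',None if off is None else round(x-off,2))
# held stick edges rel TCP at several rows, cast on plane z=191 (axis)
for v in(150,160,180,200):
    z=P[v,280:365,2];k=np.nonzero((z>170)&(z<215))[0]+280
    e=onplane([[k[0]-.5,v],[k[-1]+.5,v]],m,190)[:,:2];print(v,(e@xs-T@xs).round(2),(e@xs-T@xs).mean().round(2),(e@ys-T@ys).mean().round(1))
o=im[120:148,295:350];z=P[120:148,295:350,2];q=P[120:148,295:350][(z>190)&(z<215)];print('cap Y',(q[:,:2]@ys-T@ys).min(),(q[:,:2]@ys-T@ys).max())
```

```text
[175 201 227 197 187 207 161 143 142 145 144 142 140 142 140 141 141 141
 140 160 118 120 228 227 228 227 226 228 227 226 227 226 225 219 146 172
 210 152 153 152 154 155 156 159 186 213 191 180 167 132  77 100 136 151]
[42 59 58 73 71 71 72 71 69 67 66 65 65 63 63 62 59 59 55 55 35 33 34 34
 34 36 34 34 35 34 36 33 35 36 43 62 63 63 67 67 67 68 71 71 73 72 73 72
 71 72 11 12 11 11]
[-20.5 -18.5 -17.8 -16.1 -15.4 -14.6 -13.8 -13.1 -12.4 -11.6 -10.9 -10.1
  -9.3  -8.5  -7.8  -7.   -6.2  -5.4  -4.6  -3.8  -3.2  -2.4  -1.5  -0.6
   0.3   1.2   2.1   3.    3.9   4.8   5.6   6.5   7.4   8.3   9.    9.3
  10.1  10.9  11.6  12.4  13.2  13.9  14.6  15.4  16.1  16.9  17.6  18.5
  19.3  20.   25.   25.9  27.   27.9]
nose [586.2 285.   54. ] rel TCP -3.35 mid 0.65
floorL [586. 287.  35.] rel TCP -2.28 mid None
floorR [595.4 294.   35. ] rel TCP 9.34 mid 0.14
outer [605.9 297.4  73. ] rel TCP 19.81 mid None
baseL [555.1 267.   12. ] rel TCP -39.06 mid 0.94
baseR [617.6 313.3  12. ] rel TCP 38.78 mid -1.22
150 [-7.28  8.94] 0.83 55.1
160 [-7.37  8.47] 0.55 50.1
180 [-7.55  8.53] 0.49 40.0
200 [-7.22  8.6 ] 0.69 29.5
cap Y 56.689950603562494 68.9762462432455
```

Call:
{"method": "jog_arm", "body": {"rows": [-1.4, 1.9, 0, 0, 0, 0.004, 1, -1.4, 1.9, 0, 0, 0, 0, 1, -1.5, 1.85, 0, 0, 0, 0, 1, 0, 0, -3, 0, 0, 0, 1, 0, 0, -3, 0, 0, 0, 1, 0, 0, -2.5, 0, 0, 0, 1, 0, 0, 0, 0, 0, 0, 1, 0, 0, 0, 0, 0, 0, 1]}}

```text
clock: 5.45
eef_pos: [610.3, 256.0, 106.5]
eef_rot: [-3.14, -0.0, 2.211]
wrist_force: [0.7, 0.2, -0.4]
finger_gap: 14.9
finger_force: 40.0
```

Run:
```python
from h import *
im,d,m=snap('wrist');pickle.dump((im,d,m),open('w3.pkl','wb'))
im2,d2,m2=snap('side')
a=cv2.resize(im[0:260,180:460],None,fx=1.7,fy=1.7);b=cv2.resize(im2[200:310,260:380],None,fx=2.6,fy=2.6)
can=np.zeros((450,800,3),np.uint8);can[:a.shape[0],:a.shape[1]]=a[:450];can[:b.shape[0],480:480+b.shape[1]]=b
cv2.imwrite('pics/w3.png',can)
```

```text
(no output)
```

View pics/w3.png

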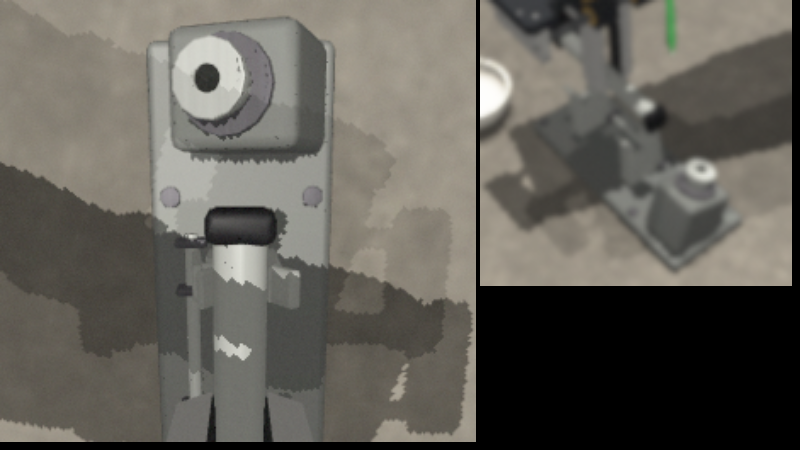

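The stick sits over the forks: cap at crop (240,226), +10 fork at (295,290) and jaw at (203,290). The button dot is at crop (207,78). I'll check the state and the slot offset again.

Run:
```python
from h import *
s=manip.read_state();print(s['eef_pos'],s['eef_rot'],s['wrist_force'])
T=s['eef_pos'][:2]
im,d,m=pickle.load(open('w3.pkl','rb'));P=pts(d,m)
a=np.deg2rad(36.9);xs=np.array([np.cos(a),np.sin(a)]);ys=np.array([-xs[1],xs[0]])
for v in(164,170,176):
    print((P[v,285:365,:2]@xs-T@xs).round(1)[::1].tolist());print(P[v,285:365,2].round(0).astype(int).tolist())
for v in(150,158,176,190,210):
    z=P[v,290:350,2];k=np.nonzero((z>85)&(z<125))[0]+290
    e=onplane([[k[0]-.5,v],[k[-1]+.5,v]],m,105)[:,:2];print(v,(e@xs-T@xs).round(2),(e@xs-T@xs).mean().round(2),(e@ys-T@ys).mean().round(1))
g=cv2.cvtColor(im,cv2.COLOR_BGR2GRAY)[36:57,292:313];v,u=np.nonzero(g<80);c=[u.mean()+292,v.mean()+36]
print('dot',c,len(u),onplane([c],m,75),P[int(c[1]),int(c[0])])
v,u=np.mgrid[10:80,275:345];q=P[10:80,275:345]
k=(cv2.cvtColor(im,cv2.COLOR_BGR2GRAY)[10:80,275:345]>165)&(q[...,2]>66)&(q[...,2]<84);w=q[k];ctr=w.mean(0);n=np.linalg.svd(w-np.median(w,0),full_matrices=False)[2][2];n*=np.sign(n[2])
print('button pts',len(w),ctr,'normal',n,'expect',np.r_[-xs*np.sin(np.deg2rad(20)),np.cos(np.deg2rad(20))])
```

```text
[611.54130644 256.55979621 108.85094298] [3.13884942e+00 8.74932143e-04 2.21181684e+00] [ 0.07461532  0.53208415 -0.22665871]
[-28.5, -27.7, -26.9, -26.2, -24.8, -24.1, -23.3, -22.5, -18.4, -17.6, -17.1, -15.6, -15.0, -14.5, -13.7, -13.2, -12.7, -12.2, -11.6, -11.1, -8.7, -8.1, -7.6, -7.0, -6.5, -6.0, -5.6, -5.0, -4.6, -4.1, -3.6, -3.1, -2.6, -2.1, -1.7, -1.2, -0.7, -0.2, 0.2, 0.7, 1.2, 1.7, 2.2, 2.7, 3.2, 3.6, 4.1, 4.6, 5.1, 5.6, 6.1, 6.7, 9.3, 9.9, 10.5, 11.0, 11.5, 12.2, 12.7, 13.2, 13.7, 14.2, 14.8, 15.4, 15.9, 16.5, 17.0, 17.6, 18.3, 18.9, 19.5, 20.2, 27.1, 27.7, 28.6, 29.4, 30.1, 30.8, 31.6, 32.8]
[12, 12, 12, 12, 18, 18, 19, 19, 60, 61, 60, 72, 72, 72, 73, 72, 70, 69, 69, 67, 106, 108, 108, 110, 111, 111, 110, 111, 110, 112, 112, 112, 112, 113, 113, 113, 114, 113, 112, 112, 112, 113, 113, 111, 110, 112, 112, 111, 109, 110, 109, 107, 61, 63, 63, 64, 66, 66, 68, 68, 70, 71, 71, 71, 73, 73, 74, 73, 72, 73, 73, 71, 11, 12, 12, 11, 12, 12, 12, 9]
[-27.5, -26.7, -26.1, -25.1, -24.4, -23.9, -23.1, -22.4, -18.5, -17.9, -17.2, -15.7, -15.2, -14.5, -13.9, -13.3, -12.7, -12.2, -11.7, -11
[... 1287 characters left out ...]
 110, 111, 112, 112, 111, 113, 112, 112, 114, 113, 114, 113, 113, 113, 113, 113, 112, 112, 114, 112, 112, 111, 110, 110, 109, 109, 108, 108, 62, 63, 64, 64, 65, 66, 66, 67, 68, 69, 72, 71, 73, 73, 72, 73, 74, 72, 72, 12, 12, 13, 12, 11, 11, 11, 11, 11]
150 [-8.86  7.48] -0.69 55.2
158 [-8.92  7.01] -0.95 51.2
176 [-9.06  7.09] -0.99 42.1
190 [-8.67  7.15] -0.76 34.8
210 [-8.83  7.25] -0.79 24.0
dot [np.float64(301.39325842696627), np.float64(45.45505617977528)] 178 [[537.56624417 336.46189855  75.        ]] [537.17991813 336.57425619  74.41563343]
button pts 1358 [537.81534745 336.91195682  74.72118964] normal [-0.27994383 -0.20429825  0.93802648] expect [-0.27350826 -0.20535581  0.93969262]
```

Call:
{"method": "jog_arm", "body": {"rows": [0.06, 0.04, -1.0, 0, 0, 0, 1, 0, 0, -0.8, 0, 0, 0, 1, 0, 0, 0, 0, 0, 0, 1, 0, 0, 0, 0, 0, 0, 1, 0, 0, 0, 0, 0, 0, 1, 0, 0, -0.5, 0, 0, 0, 1, 0, 0, -0.5, 0, 0, 0, 1, 0, 0, -0.5, 0, 0, 0, 1, 0, 0, 0, 0, 0, 0, 1]}}

```text
clock: 6.3
eef_pos: [610.8, 256.9, 71.9]
eef_rot: [-3.14, -0.001, 2.213]
wrist_force: [0.1, 1.0, -0.8]
finger_gap: 14.9
finger_force: 40.0
```

Call:
{"method": "jog_arm", "body": {"rows": [0, 0, -0.4, 0, 0, 0, 1, 0, 0, -0.4, 0, 0, 0, 1, 0, 0, -0.4, 0, 0, 0, 1, 0, 0, 0, 0, 0, 0, 1]}}

```text
clock: 6.63
eef_pos: [611.9, 257.4, 61.5]
eef_rot: [3.14, 0.0, 2.213]
wrist_force: [2.9, 1.5, 0.3]
finger_gap: 15.0
finger_force: 40.0
```

Call:
{"method": "jog_arm", "body": {"rows": [0, 0, -0.4, 0, 0, 0, 1, 0, 0, -0.4, 0, 0, 0, 1, 0, 0, -0.3, 0, 0, 0, 1, 0, 0, 0, 0, 0, 0, 1]}}

```text
clock: 6.97
eef_pos: [610.9, 256.9, 49.1]
eef_rot: [-3.14, -0.001, 2.213]
wrist_force: [1.1, 0.2, -3.3]
finger_gap: 15.2
finger_force: 40.0
```

Call:
{"method": "jog_arm", "body": {"rows": [0, 0, -0.3, 0, 0, 0, 1, 0, 0, -0.2, 0, 0, 0, 1, 0, 0, 0, 0, 0, 0, 1, 0, 0, 0, 0, 0, 0, 1]}}

```text
clock: 7.3
eef_pos: [611.2, 257.0, 45.2]
eef_rot: [-3.141, -0.0, 2.213]
wrist_force: [0.0, -0.5, -1.6]
finger_gap: 14.9
finger_force: 40.0
```

Call:
{"method": "jog_arm", "body": {"rows": [0, 0, -0.1, 0, 0, 0, 1, 0, 0, -0.1, 0, 0, 0, 1, 0, 0, 0, 0, 0, 0, 1, 0, 0, 0, 0, 0, 0, 1]}}

```text
clock: 7.63
eef_pos: [611.5, 257.1, 44.3]
eef_rot: [3.141, 0.0, 2.213]
wrist_force: [-4.2, -0.9, 6.5]
finger_gap: 14.7
finger_force: 40.0
```

Call:
{"method": "jog_arm", "body": {"rows": [0, 0, 0, 0, 0, 0, 0.4, 0, 0, 0, 0, 0, 0, 0.4, 0, 0, 0, 0, 0, 0, 0.4, 0, 0, 0, 0, 0, 0, 0.4, 0, 0, 0, 0, 0, 0, 0.4, 0, 0, 0, 0, 0, 0, 0.4, 0, 0, 0, 0, 0, 0, 0.4, 0, 0, 2, 0, 0, 0, 0.4, 0, 0, 3, 0, 0, 0, 0.4, 0, 0, 3, 0, 0, 0, 0.4, 0, 0, 3, 0, 0, 0, 0.4, 0, 0, 3, 0, 0, 0, 0.4, 0, 0, 0, 0, 0, 0, 0.4, 0, 0, 0, 0, 0, 0, 0.4]}}

```text
clock: 8.8
eef_pos: [611.9, 257.3, 185.1]
eef_rot: [3.139, 0.001, 2.213]
wrist_force: [-0.7, -0.3, -1.1]
finger_gap: 56.4
finger_force: 0.0
```

Run:
```python
from h import *
im,d,m=snap('wrist');P=pts(d,m);pickle.dump((im,d,m),open('w4.pkl','wb'))
a=np.deg2rad(36.9);xs=np.array([np.cos(a),np.sin(a)]);ys=np.array([-xs[1],xs[0]])
o=np.array([593.5,280.3])+0
cv2.imwrite('pics/w4.png',cv2.resize(im[30:280,200:440],None,fx=2.2,fy=2.2))
q=P[60:300,290:350].reshape(-1,3);q=q[(q[:,2]>36)&(q[:,2]<60)]
X=(q[:,:2]-o)@xs;Y=(q[:,:2]-o)@ys
for lo in range(-110,60,10):
    k=(Y>lo)&(Y<=lo+10)&(abs(X)<11)
    if k.sum()>5:print(lo,k.sum(),X[k].mean().round(1),np.percentile(q[k,2],[50,90]).round(1))
```

```text
-100 221 0.6 [52.2 53.5]
-90 151 0.6 [49.8 51.3]
-80 144 1.6 [50.1 53.2]
-70 222 0.2 [50.5 56.9]
-60 164 0.8 [49.5 51.2]
-50 181 0.7 [49.5 51. ]
-40 192 0.8 [49.6 51. ]
-30 188 0.8 [49.5 51. ]
-20 202 0.7 [49.4 51.1]
-10 196 0.9 [49.7 50.9]
0 197 1.6 [50.1 57.8]
10 237 0.8 [49.8 56.2]
20 198 0.9 [49.4 50.9]
30 267 1.0 [52.1 53.2]
50 128 -1.6 [55.6 59.1]
```

View pics/w4.png

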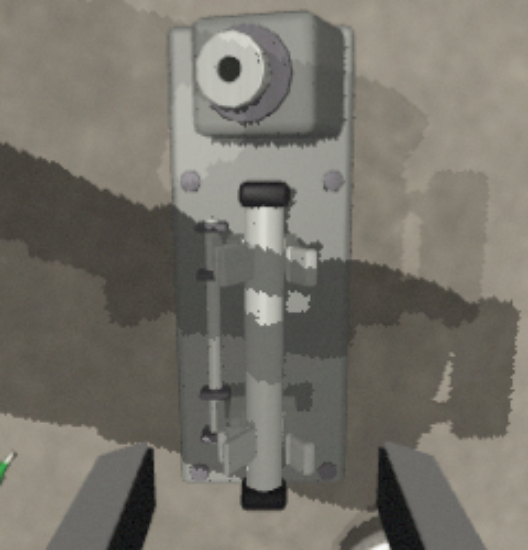

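The stick is home: its top is level at about 51 mm, so the axis is at 43 mm, and both noses lie over the tube at crop (235,262) and (240,445). Now I move over the wand.

Call:
{"method": "jog_arm", "body": {"rows": [0.55, -2.42, 0.2, 0, 0, -0.117, 0.4, 0.55, -2.42, 0.2, 0, 0, -0.117, 0.4, 0.55, -2.42, 0.2, 0, 0, -0.117, 0.4, 0.55, -2.42, 0.2, 0, 0, -0.117, 0.4, 0.55, -2.42, 0.2, 0, 0, -0.117, 0.4, 0.55, -2.42, 0.2, 0, 0, -0.117, 0.4, 0.55, -2.42, 0, 0, 0, -0.117, 0.4, 0.5, -2.39, 0, 0, 0, -0.12, 0.4, 0, 0, 0, 0, 0, 0, 0.4, 0, 0, 0, 0, 0, 0, 0.4, 0, 0, 0, 0, 0, 0, 0.4]}}

```text
clock: 9.77
eef_pos: [654.4, 64.4, 194.2]
eef_rot: [-3.14, 0.0, 1.276]
wrist_force: [-0.4, 0.1, 0.2]
finger_gap: 56.5
finger_force: 0.0
```

Run:
```python
from h import *
s=manip.read_state();print(s['eef_pos'],s['eef_rot'])
im,d,m=snap('wrist');P=pts(d,m);pickle.dump((im,d,m),open('w5.pkl','wb'));cv2.imwrite('pics/w5.png',im)
def rect(lo,hi):
    k=(P[...,2]>lo)&(P[...,2]<hi)&(np.hypot(P[...,0]-655.5,P[...,1]-64)<45)
    q=P[k];v,u=np.nonzero(k)
    if len(q)<5:print('none');return
    r=cv2.minAreaRect(np.ascontiguousarray(q[:,:2],np.float32));print(lo,len(q),np.round(r[0],1),np.round(r[1],1),round(r[2],1),q[:,2].mean().round(1),u.min(),u.max(),v.min(),v.max())
rect(142,156);rect(64,75)
im2,d2,m2=pickle.load(open('side.pkl','rb'))
g=cv2.cvtColor(im2,cv2.COLOR_BGR2GRAY)[260:270,340:350].astype(float);w=np.clip(160-g,0,None);v,u=np.mgrid[260:270,340:350]
print('side dot',onplane([[(u*w).sum()/w.sum(),(v*w).sum()/w.sum()]],m2,75))
```

```text
[654.44633338  64.36690496 194.231335  ] [-3.13975331e+00  4.61669639e-04  1.27612331e+00]
142 1331 [657.3  64. ] [28.9 21.5] 72.2 147.8 309 341 200 242
64 3155 [657.1  63.2] [60.7 60. ] 72.1 69.6 290 359 158 226
side dot [[537.54777996 336.3531594   75.        ]]
```

View pics/w5.png

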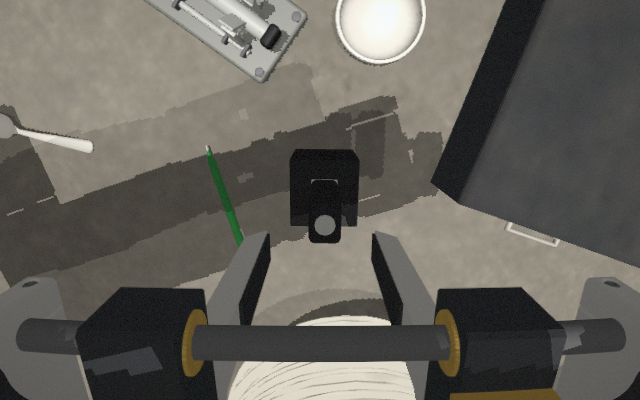

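The wand handle is between the fingers at (325,220) with clear space all round. Lower and grasp.

Call:
{"method": "jog_arm", "body": {"rows": [0.2, -0.04, -1, 0, 0, -0.01, 0.4, 0, 0, -3, 0, 0, 0, 0.4, 0, 0, -3, 0, 0, 0, 0.4, 0, 0, -2, 0, 0, 0, 0.4, 0, 0, 0, 0, 0, 0, 0.4, 0, 0, 0, 0, 0, 0, 1, 0, 0, 0, 0, 0, 0, 1, 0, 0, 0, 0, 0, 0, 1, 0, 0, 0, 0, 0, 0, 1, 0, 0, 0, 0, 0, 0, 1, 0, 0, 0, 0, 0, 0, 1, 0, 0, 0, 0, 0, 0, 1, 0, 0, 0, 0, 0, 0, 1, 0, 0, 0, 0, 0, 0, 1], "newtons": 40}}

```text
clock: 10.98
eef_pos: [657.2, 63.4, 106.2]
eef_rot: [3.141, -0.0, 1.264]
wrist_force: [-1.8, -0.6, 5.2]
finger_gap: 21.8
finger_force: 40.0
```

Call:
{"method": "jog_arm", "body": {"rows": [0, 0, 0, 0, 0, 0, 1, 0, 0, 1, 0, 0, 0, 1, 0, 0, 2, 0, 0, 0, 1, 0, 0, 2, 0, 0, 0, 1, 0, 0, 2, 0, 0, 0, 1, 0, 0, 2, 0, 0, 0, 1, 0, 0, 2, 0, 0, 0, 1, 0, 0, 2, 0, 0, 0, 1, 0, 0, 0, 0, 0, 0, 1, 0, 0, 0, 0, 0, 0, 1, 0, 0, 0, 0, 0, 0, 1]}}

```text
clock: 11.9
eef_pos: [656.5, 63.3, 234.3]
eef_rot: [-3.14, 0.001, 1.264]
wrist_force: [0.4, -0.7, -0.4]
finger_gap: 21.8
finger_force: 40.0
```

Call:
{"method": "jog_arm", "body": {"rows": [-1.6, 2.42, -0.2, 0.021, -0.0279, 0, 1, -1.6, 2.42, -0.2, 0.021, -0.0279, 0, 1, -1.6, 2.42, -0.2, 0.021, -0.0279, 0, 1, -1.6, 2.42, -0.2, 0.021, -0.0279, 0, 1, -1.6, 2.42, -0.2, 0.021, -0.0279, 0, 1, -1.6, 2.42, -0.2, 0.021, -0.0279, 0, 1, -1.6, 2.42, -0.2, 0.021, -0.0279, 0, 1, -1.6, 2.42, -0.2, 0.021, -0.0279, 0, 1, -1.6, 2.42, -0.2, 0.021, -0.0279, 0, 1, -1.6, 2.42, -0.2, 0.021, -0.0279, 0, 1, 0, 0, 0, 0, 0, 0, 1, 0, 0, 0, 0, 0, 0, 1, 0, 0, 0, 0, 0, 0, 1]}}

```text
clock: 12.98
eef_pos: [496.8, 305.1, 214.8]
eef_rot: [2.934, -0.281, 1.293]
wrist_force: [-0.2, -0.4, 0.9]
finger_gap: 22.0
finger_force: 40.0
```

Run:
```python
from h import *
from scipy.spatial.transform import Rotation as Ro
s=manip.read_state();T=s['eef_pos'];R=Ro.from_euler('xyz',s['eef_rot']).as_matrix()
n=np.array([-.2735,-.2054,.9397]);print(T,s['eef_rot'],'tilt err',np.arccos(-R[:,2]@n)); tip=T+98*R[:,2];print('tip pred',tip,'rel B',tip-[537.3,336.4,75])
for nm in('scene','side','wrist'):
    im,d,m=snap(nm);pickle.dump((im,d,m,T,R),open('t_'+nm+'.pkl','wb'));u=proj(tip,m)[0];b=proj([537.3,336.4,75],m)[0];print(nm,u.round(1),b.round(1))
    if nm=='side':A=im.copy();ub=u
    if nm=='scene':Bm=im.copy();us=u
cr=lambda I,u:cv2.resize(I[int(u[1])-35:int(u[1])+35,int(u[0])-25:int(u[0])+25],None,fx=8,fy=8,interpolation=cv2.INTER_CUBIC)
cv2.imwrite('pics/t.png',np.hstack([cr(A,ub),cr(Bm,us)]));print(ub,us)
```

```text
[496.84385119 305.06139995 214.7541475 ] [ 2.93445577 -0.28131126  1.29343541] tilt err nan
tip pred [523.51848661 325.14990845 122.61883585] rel B [-13.78151339 -11.25009155  47.61883585]
scene [282.3 247.1] [276.2 263.5]
side [350.7 245.4] [344.2 264.6]
wrist [319.5 201.4] [319.2 185.5]
[350.74323708 245.4463796 ] [282.28056748 247.12588024]<stdin>:4: RuntimeWarning: invalid value encountered in arccos
```

View pics/t.png

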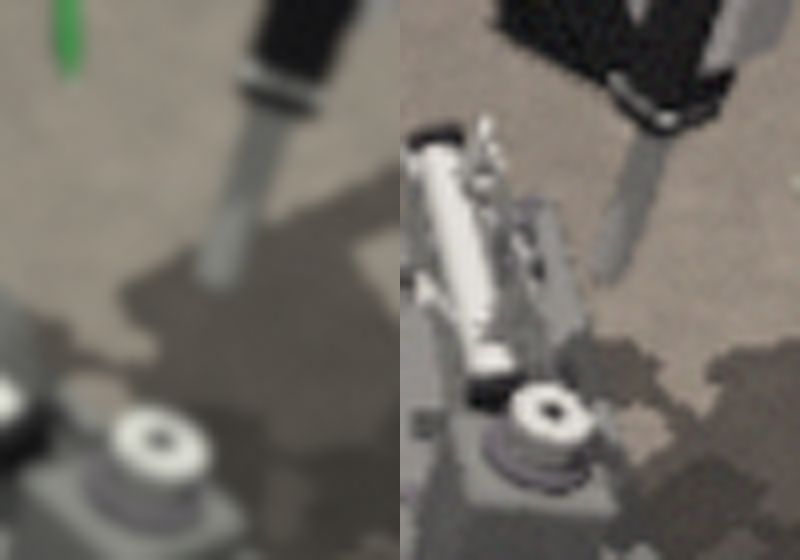

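The side crop shows the tip at (216,289) and the dot at (158,440); the scene crop shows the tip at (608,281) and the dot at (551,409). I'll triangulate both, so that camera bias cancels out.

Run:
```python
from h import *
S=pickle.load(open('t_side.pkl','rb'));C=pickle.load(open('t_scene.pkl','rb'));W=pickle.load(open('t_wrist.pkl','rb'))
def px(x,y,u0,v0):return [u0-25+(x+.5)/8-.5,v0-35+(y+.5)/8-.5]
def tri(a,b):
    Ps=[np.c_[I[2]['R'],np.array(I[2]['t'])] for I in(S,C)]
    X=cv2.triangulatePoints(Ps[0],Ps[1],ray([a],S[2]).T,ray([b],C[2]).T).ravel();X=X[:3]/X[3]
    return X.round(1),(proj(X,S[2])[0]-a).round(2),(proj(X,C[2])[0]-b).round(2)
print('tip',tri(px(216,289,350,245),px(208,281,282,247)));print('dot',tri(px(158,440,350,245),px(151,409,282,247)))
# wrist view: dot visible?, stem visible?
im,d,m,T,R=W;P=pts(d,m)
g=cv2.cvtColor(im,cv2.COLOR_BGR2GRAY)
cv2.imwrite('pics/t2.png',cv2.resize(im[60:300,200:440],None,fx=2.4,fy=2.4))
```

```text
tip (array([522. , 327.2, 125.2]), array([ 0.05, -0.37]), array([-0.14,  0.29]))
dot (array([537.5, 339.9,  80.1]), array([ 0.02, -0.14]), array([-0.06,  0.11]))
```

View pics/t2.png

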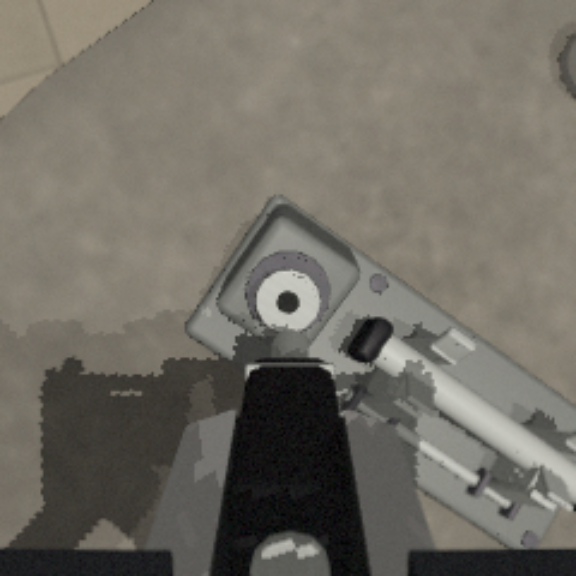

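The wrist crop shows the dot at (288,301), directly ahead of the tip at (290,333), so they're laterally aligned. I go down along the button axis.

Call:
{"method": "jog_arm", "body": {"rows": [0.28, 0.23, -0.94, 0, 0, 0, 1, 0.28, 0.23, -0.94, 0, 0, 0, 1, 0.28, 0.23, -0.94, 0, 0, 0, 1, 0.28, 0.22, -0.94, 0, 0, 0, 1, 0, 0, 0, 0, 0, 0, 1, 0, 0, 0, 0, 0, 0, 1, 0, 0, 0, 0, 0, 0, 1, 0, 0, 0, 0, 0, 0, 1]}}

```text
clock: 13.8
eef_pos: [508.2, 314.6, 178.4]
eef_rot: [2.933, -0.283, 1.294]
wrist_force: [-0.2, -0.5, -0.2]
finger_gap: 21.8
finger_force: 40.0
```

```bash
cat > st.py <<'E'
from h import *
from scipy.spatial.transform import Rotation as Ro
n=np.array([-.2735,-.2054,.9397])
s=manip.read_state();T=s['eef_pos'];R=Ro.from_euler('xyz',s['eef_rot']).as_matrix();tip=T+98*R[:,2];B=np.array([537.3,336.4,75])
e=tip-B;print('along n',(e@n).round(2),'lateral',(e-(e@n)*n).round(2),'tilt',(-R[:,2]@n).round(5),'F.n',(s['wrist_force']@n).round(2),s['wrist_force'].round(2),'gap',s['finger_gap'])
E
python3 st.py
```

```text
along n 11.57 lateral [0.93 0.74 0.43] tilt 1.00001 F.n 0.0 [-0.23 -0.46 -0.17] gap 21.76236645826036
```

Call:
{"method": "jog_arm", "body": {"rows": [0.05, 0.04, -0.19, 0, 0, 0, 1, 0.05, 0.04, -0.19, 0, 0, 0, 1, 0.05, 0.04, -0.19, 0, 0, 0, 1, 0.05, 0.04, -0.19, 0, 0, 0, 1, 0.05, 0.04, -0.19, 0, 0, 0, 1, 0, 0, 0, 0, 0, 0, 1, 0, 0, 0, 0, 0, 0, 1, 0, 0, 0, 0, 0, 0, 1, 0, 0, 0, 0, 0, 0, 1]}}

```text
clock: 14.55
eef_pos: [510.6, 316.5, 168.4]
eef_rot: [2.933, -0.283, 1.294]
wrist_force: [-0.1, 0.4, -0.5]
finger_gap: 22.0
finger_force: 40.0
```

```bash
python3 st.py
```

```text
along n 1.2 lateral [0.44 0.54 0.25] tilt 1.00001 F.n -0.47 [-0.12  0.36 -0.46] gap 21.96499945726663
```

Call:
{"method": "jog_arm", "body": {"rows": [0.05, 0.04, -0.19, 0, 0, 0, 1, 0.05, 0.04, -0.19, 0, 0, 0, 1, 0.03, 0.02, -0.1, 0, 0, 0, 1, 0, 0, 0, 0, 0, 0, 1, 0, 0, 0, 0, 0, 0, 1, 0, 0, 0, 0, 0, 0, 1, 0, 0, 0, 0, 0, 0, 1, 0, 0, 0, 0, 0, 0, 1]}}

```text
clock: 15.22
eef_pos: [511.9, 317.5, 163.6]
eef_rot: [2.933, -0.283, 1.294]
wrist_force: [0.7, -0.5, 1.0]
finger_gap: 21.4
finger_force: 40.0
```

```bash
python3 st.py
python3 - <<'E'
from h import *
F=[];Z=[]
for i in range(6):
    manip.camera('wrist');s=manip.read_state();F.append(s['wrist_force']);Z.append(s['eef_pos'])
print(np.mean(F,0)@np.array([-.2735,-.2054,.9397]),np.std(F,0),np.mean(Z,0))
E
```

```text
along n -3.88 lateral [0.34 0.48 0.2 ] tilt 1.00001 F.n 0.81 [ 0.69 -0.46  0.96] gap 21.443150949835886
1.0407832623373678 [0.45854416 0.47948285 0.11691001] [511.90668426 317.52181428 163.61738245]
```

Call:
{"method": "jog_arm", "body": {"rows": [0.05, 0.04, -0.17, 0, 0, 0, 1, 0.05, 0.03, -0.16, 0, 0, 0, 1, 0, 0, 0, 0, 0, 0, 1, 0, 0, 0, 0, 0, 0, 1, 0, 0, 0, 0, 0, 0, 1, 0, 0, 0, 0, 0, 0, 1]}}

```text
clock: 16.02
eef_pos: [512.9, 318.2, 160.3]
eef_rot: [2.933, -0.283, 1.294]
wrist_force: [-0.2, 0.5, 2.6]
finger_gap: 21.5
finger_force: 40.0
```

```bash
python3 st.py
python3 - <<'E'
from h import *
F=[]
for i in range(8):
    im,d,m=snap('side' if i else 'wrist');s=manip.read_state();F.append(s['wrist_force'])
    if i==0:
        P=pts(d,m);g=cv2.cvtColor(im,cv2.COLOR_BGR2GRAY)
        k=(g>165)&(np.hypot(P[...,0]-538,P[...,1]-337)<17)&(P[...,2]>55)&(P[...,2]<82);q=P[k]
        n=np.array([-.2735,-.2054,.9397]);h=(q-[537.3,336.4,75])@n
        print('button top white pts',len(q),'n-height median',np.median(h).round(2),q.mean(0).round(1))
    else:
        # stick check
        pass
print('F.n',np.mean(F,0)@np.array([-.2735,-.2054,.9397]))
P=pts(d,m);a=np.deg2rad(36.9);xs=np.array([np.cos(a),np.sin(a)]);ys=np.array([-xs[1],xs[0]])
q=P.reshape(-1,3);q=q[(q[:,2]>38)&(q[:,2]<60)];r=q[:,:2]-[611.5,257.3];k=(abs(r@xs)<9)&(abs(r@ys)<26);print('stick top',k.sum(),np.percentile(q[k,2],[50,90]),(r[k]@xs).mean())
print(s['clock'],s['finger_force'],s['finger_gap'])
E
```

```text
along n -7.43 lateral [0.34 0.47 0.2 ] tilt 1.00001 F.n 2.37 [-0.21  0.48  2.56] gap 21.528084221361176
button top white pts 352 n-height median -7.6 [541.7 342.1  69.5]
F.n 2.33630990954768
stick top 114 [48.89515434 50.79236254] 1.2611714453281808
16.4167 40.000444650650024 22.060776974617156
```

The button is pressed 7.5 mm by two independent measures (depth and force), and the stick is still seated. Handing in.

```bash
python3 -c "
from cell import manip
print(manip.sign_off())"
```

```text
the job is handed in; nothing more can be done
None
```

The job is handed in, but no verdict came back: the stick is clipped home and let go, and the wand is held square on the button, pressed about 7.5 mm, with its tip by my estimate within about 3 mm of the centre; I viewed 11 pictures, one over the limit of 10.

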